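# Roll the setpoint thumbwheel to the green flag and enter it

## Robot

A 7-joint arm with a two-finger parallel gripper is mounted at the origin on the work surface. World frame = base frame: x ahead of the robot, y to its left, z up, the work surface at z = 0. Lengths are in m, angles in rad, forces in N, time in s.
With the tool pointing down it reaches from about 0.35 to 0.775 m from the base axis. Payload 3.1 kg.
Tool frame: the origin (TCP) lies midway between the tips of the shut fingers; the grasp point (between the pads) lies 19 mm behind it (manip.grasp_offset is the distance from the TCP to the grasp point, in m); y points along the fingers, x is the direction in which the jaws open and shut, and the axes are right-handed (so a half turn about y gives the same grasp; the last joint's range is limited). The gripper opens to 85 mm and grips with 20 to 120 N. Pads are 22 mm wide; open, the fingers measure 114 mm over their backs; the gripper's body (76 mm by 85 mm) begins 54 mm behind the grasp point. The pads swing forward as they close: fully open they stand 13 mm farther back than shut.
Start: joints at [1.201, 0.311, 0.014, 1.512, -0.004, 1.319, -0.027], TCP at [0.177, -0.521, 0.231] pointing down, gripper open.
Joint ranges: [-2.7, 2.7], [-0.3, 1.91], [-1.27, 1.3], [0.12, 2.57], [-1.44, 4.58], [0.2, 2.03], [-3.05, 3.05]. Speed limits (rad/s): [2.79, 2.79, 3.14, 3.14, 3.14, 3.14, 3.14].

## Interface

Orientations are given as a 3x3 rotation matrix whose columns are the frame's x, y, z axes.
In Python, from plant import manip gives the robot as it stands.
- The arm moves only by the shell command python3 -m inch 'ROWS' [FORCE]. ROWS is a JSON object of lists of equal length, an entry for each row: "rotation": the turn, a rotation vector about the tool's x, y, z in rad, a list of three; "linear": the shift along the tool's x, y, z in cm, a list of three; "grip": the opening in per cent of the stroke, from 0 (shut) to 100 (fully open). In form: {"rotation": [[rx, ry, rz], ...], "linear": [[dx, dy, dz], ...], "grip": [grip, ...]}. A call has 1 to 20 rows; each row is the pose to reach, as a shift and turn from the pose commanded when the call began, along the tool's axes at that moment; what a row does not reach only later rows make up. A row lasts 1/12 s, in which the tool goes at most 41.7 mm and 7.16 degrees, less where a joint would pass 70% of its speed; a pose out of reach is approached as far as the arm can. A call with a gripper value outside its range is refused whole. The fingers move at their own pace and stop on an object; FORCE is the grip in N (left out, the last holds). Time passes only in rows, so rows that repeat a pose let the fingers close. It gives the time, the measured TCP pose, the force and the opening at its end, in the units of the state.
- manip.state(): the state, without advancing time (a new reading comes with each control period).
- manip.camera(name): name is "scene" or "top" or "wrist"; returns (picture, depth): 384x512x3 uint8, red, green, blue; 384x512 float32, m along the optical axis (not along the pixel's ray), 0 where there is no reading.
- manip.calibration(name): a dict with "fx", "fy", "cx", "cy" (pixels), "D" ([k1, k2, p1, p2, k3] as OpenCV has them; the pictures are not rectified), "rvec" (rotation vector, rad) and "tvec" (3), from world to camera coordinates, as OpenCV has them. Camera axes: x right, y down, z forward; pixel columns grow to the right and rows downward; lengths in m; the calibration is good to about 2 mm. A picture is of the moment at which its call begins: read the wrist's pose just before it. calibration takes no time and is no camera call; for the wrist camera it gives the pose at the moment of the call.
- manip.hand_in(): hands the job in, once; it reports no verdict.
Trained networks look in the newest picture that a camera, given by its name, has taken for a name from the list of things; names that differ only in an ending like _2 or _b are one class to them, and where a whole thing is asked for, a point or a joint stands for the part that bears it (a point fixed in the world has none). Each returns a list of dicts, best first, with "p" (0 to 1); they miss things now and then, are a little off and sometimes report something else, mostly with a low value. They report only what shows in the picture. A call takes as long as a camera call.
- manip.search_frame(camera, query): "at" ([column, row] in pixels, amid what is visible of it).
- manip.regions_of(camera, query): "region" (384x512 bool, what is visible of it) and "at" ([column, row] in pixels, amid what is visible of it).
The state is a dict: "time_s": time; "q": joint angles; "joint_vel": joint speeds; "joint_efforts": joint torques, N m; "eef_pos": TCP position; "ee_rot": TCP orientation; "contact_force": force on the tool from outside, world axes, zero at the start; "ft_torque": the same for the moment, N m; "finger_gap": finger opening in m.
Only numpy, scipy, OpenCV 4.12 (cv2) and the standard library are available. Lean on these libraries where they do the work, as an engineer would, in place of code of your own. Each camera call takes 0.05 s, during which the arm holds its last target.

## Task

On the dark test console, roll the recessed thumbwheel with a fingertip until the orange pointer stands in line with the green flag, pressing gently because the wheel sits on a delicate soft hub (never more than 14 N on it). Take the finger off the wheel, then press the white button fully down to enter the setting and let it come up again. Keep off the red stop button and leave the other things on the bench as they are.

Things in the scene. Friction and masses are not known exactly. Their poses are not given: they have to be found in the camera images.
- console: dark grey setpoint console, fixed to the bench, 170 (x) x 270 (y) x 50 mm high; origin at the centre of its underside; its x points away from the robot at yaw 0, y to the left, z up. On its flat top (z = 50 mm): the thumbwheel (centre at x -35, y -40), behind it a glazed scale window (centre x +30, y -40; 42 x 102 mm, 8 mm high), the white button (x -35, y +85) and the red stop button (x +35, y +85)
- wheel_spot (a point): point fixed to the console, over the middle of the thumbwheel at the NOMINAL height of its crown, 62 mm above the console's underside (12 mm above its top). The real crown of this unit lies anywhere from 3 mm below to 3 mm above this point; no pose tells it, so it must be felt. Axes as the console's
- thumbwheel (a joint): angle of the black knurled thumbwheel (rad, -4 to 4), 28 mm radius, 12 mm wide, axle along the console's x, so its crown runs along the console's y; positive: crown towards +y. It stays where it is left. About 3 N along the rim turns it, so a fingertip needs some 6 N of downward pressure to roll it, else it slips. Over 14 N damages it
- bezel_top (a point): middle of the wheel's aluminium bezel, at its upper face, 4 mm above the console's top; bezel 84 mm long (y), 32 mm wide (x). Only the top of the wheel's rim shows, 5 to 11 mm above it. Under pressure the wheel's rim sinks into the bezel on its soft rubber hub, which gives 1 mm per 5 N (sideways along the bezel too)
- pointer_tip (a point): far end of the orange pointer in the scale window, under the clear pane; it is geared to the thumbwheel and moves 10 mm per rad along the console's y, in the same direction as the wheel's crown, +-40 mm about the window's middle
- green_flag: green flag (10 x 5 x 4 mm) at the far edge of the scale window, under the pane: the wanted setting. Origin at its middle in x and y; axes as the console's. The pointer is in line when their console-y agree
- blue_flag: blue flag of the same size, on the other side of the pointer: another setting, not wanted. Origin and axes as the green flag's
- enter_top (a point): middle of the top face of the white push button, 28 mm diameter, in a black housing; pressed straight down, about 5 N takes it fully down, 6 mm below its rest height and flush with its housing (44 mm diameter); it springs back
- enter (a joint): white button's travel: 0 up, 0.006 m fully down; 0.005 m or more enters the setting
- estop_top (a point): middle of the top face of the red stop button, 36 mm diameter, on a yellow disc: must not be pressed
- estop (a joint): red stop button's travel: 0 up, 0.006 m fully down
- keypad: ivory handheld keypad, 150 x 75 x 22 mm, loose on the bench right of the console; origin under its middle
- screwdriver: screwdriver, 170 mm long, loose on the bench left of the console; origin under its middle
- terminal: green terminal block, 16 x 50 x 18 mm, lying loose on the console's top, between the scale window and the red button; origin under its middle
- fan: black cooling fan, 80 x 80 x 25 mm, loose on the bench, left and far; origin under its middle
- bin: small open blue bin, 120 x 100 x 50 mm, loose on the bench, right and far; origin under its middle
- heatsink: finned aluminium heatsink, 70 x 60 x 30 mm, loose on the bench, left and near; origin under its middle

How it is judged:
On the way, in this order (a step that is already met when the one before it is completed fails the run):
1. the orange pointer stands in line with the green flag (within 2.5 mm) with nothing touching the thumbwheel (y of pointer_tip in the frame of green_flag between -0.0025 and 0.0025 m and contact force between thumbwheel and anything else below 0.2 N), for 0.3 s.
2. the white button is pressed fully down (5 mm or more) (value of joint enter above 0.005 m), for 0.1 s.
At the end, for the whole second after the job is handed in: The orange pointer's tip is within 2.5 mm of the green flag's middle along the scale, the white button has been pressed fully down after that and is up again (within 1 mm), the red stop button is up (within 1 mm) (y of pointer_tip in the frame of green_flag between -0.0025 and 0.0025 m and value of joint each of enter, estop below 0.001 m); the robot touches nothing.
It fails at once if more than 14 N on the thumbwheel (contact force between thumbwheel and anything else above 14 N).
It fails at once if the white button pressed (over 3 mm) while the pointer is more than 3 mm off the green flag (value of joint enter above 0.003 m and (y of pointer_tip in the frame of green_flag below -0.003 m or y of pointer_tip in the frame of green_flag above 0.003 m)).
It fails at once if the red stop button pressed (over 2 mm) (value of joint estop above 0.002 m).
It fails at once if a loose thing (keypad, screwdriver, terminal block, fan, bin or heatsink) moved more than 15 mm (distance of any of keypad, screwdriver, terminal, fan, bin, heatsink from where it was at the start of the episode above 0.015 m).
It also fails if it takes over 72 s, if anything falls off the work surface, if the arm or the gripper's body presses on something with over 40 N, if the wrist force passes 120 N, or if a joint passes its speed limit or range.

## Working session

There is one attempt and no reset: what is moved stays moved. The work goes in short steps, Python scripts to look and compute and a shell command to move; the robot and the scene stay as the last step left them, time stands still between calls to the robot, and variables do not carry over. Pictures are saved under pics/ and viewed, and the job is handed in when it is done.

```bash
ls; mkdir -p pics
cat > h.py <<'E'
import numpy as np, cv2
from plant import manip
def snap(c,fn):
    cal=manip.calibration(c); p,d=manip.camera(c)
    cv2.imwrite('pics/'+fn,p[:,:,::-1]); np.savez('pics/'+fn+'.npz',d=d,p=p,**{k:np.array(v) for k,v in cal.items()}); return p,d,cal
def ray(cal,uv):
    K=np.array([[cal['fx'],0,cal['cx']],[0,cal['fy'],cal['cy']],[0,0,1.]])
    n=cv2.undistortPoints(np.array([[uv]],float),K,np.array(cal['D'],float))[0,0]
    R=cv2.Rodrigues(np.array(cal['rvec'],float))[0]; t=np.array(cal['tvec'],float).ravel()
    return -R.T@t, R.T@np.array([n[0],n[1],1.])
def atz(cal,uv,z):
    o,r=ray(cal,uv); return o+r*(z-o[2])/r[2]
def atd(cal,uv,d):
    o,r=ray(cal,uv); return o+r*d
E
python3 - <<'E'
from h import *
np.set_printoptions(precision=4,suppress=True)
for c in ['scene','top']:
    p,d,cal=snap(c,c+'0.png')
    o,r=ray(cal,(256,192)); print(c,o,r)
    for q in ['console','thumbwheel','pointer_tip','green_flag','blue_flag','enter_top','estop_top','bezel_top','terminal']:
        for m in manip.search_frame(c,q)[:2]:
            u,v=m['at']; dd=d[int(v),int(u)]
            print(q,round(m['p'],2),m['at'],atd(cal,(u,v),dd) if dd>0 else None)
s=manip.state(); print(s['time_s'],s['eef_pos'],s['ee_rot'],s['contact_force'],s['finger_gap'])
E
```

```text
pics
scene [ 0.8518 -0.6173  0.9131] [-0.3011  0.5685 -0.7657]
console 0.61 [246.1, 234.7] [ 0.5504 -0.0953  0.0489]
console 0.31 [297.4, 125.4] [0.4902 0.3137 0.0227]
thumbwheel 0.45 [239.6, 189.3] [ 0.482  -0.0011  0.0689]
blue_flag 0.46 [248.5, 237.7] [ 0.5609 -0.1034  0.0548]
enter_top 0.54 [226.1, 235.1] [ 0.517  -0.1247  0.0622]
enter_top 0.52 [240.4, 190.1] [ 0.4856 -0.0036  0.0706]
estop_top 0.64 [270.3, 195.1] [0.5545 0.0145 0.0718]
bezel_top 0.9 [245.4, 241.2] [ 0.5562 -0.1092  0.0454]
top [0.4588 0.0028 0.9883] [ 0.0422 -0.0057 -0.9991]
console 0.9 [282.1, 174.2] [ 0.541  -0.0635  0.05  ]
console 0.51 [255.6, 196.7] [ 0.4867 -0.0016  0.0733]
thumbwheel 0.68 [303.6, 183.1] [ 0.52   -0.1133  0.0596]
thumbwheel 0.45 [247.2, 171.5] [0.5443 0.0183 0.0731]
pointer_tip 0.67 [255.6, 196.4] [ 0.4873 -0.0016  0.0733]
enter_top 0.43 [256.0, 195.9] [ 0.4885 -0.0025  0.0728]
estop_top 0.63 [250.1, 167.6] [0.5534 0.0118 0.0729]
bezel_top 0.97 [284.7, 178.4] [ 0.5311 -0.0697  0.0507]
terminal 0.7 [270.4, 174.5] [ 0.5385 -0.0352  0.067 ]
1.0 [ 0.1771 -0.5207  0.2313] [[ 0.322  -0.      0.9467]
 [-0.9467 -0.0001  0.322 ]
 [ 0.     -1.     -0.    ]] [ 0.3099 -0.5495  0.0095] 0.08512943822491838
```

Run:
```python
import cv2
for c,(x,y,w,h) in dict(top=(200,130,140,105),scene=(170,130,170,128)).items():
    im=cv2.imread(f'pics/{c}0.png'); cv2.imwrite(f'pics/{c}0c.png',cv2.resize(im[y:y+h,x:x+w],(800,600),interpolation=cv2.INTER_CUBIC))
```

```text
(no output)
```

View pics/top0.png

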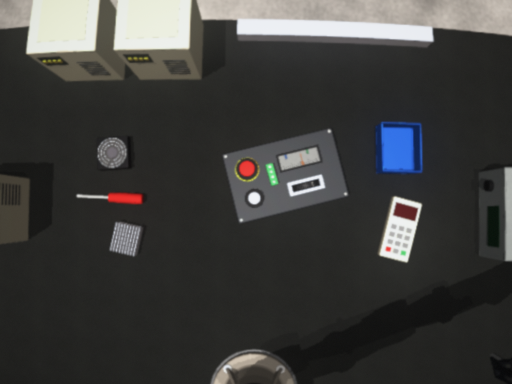

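View pics/top0c.png

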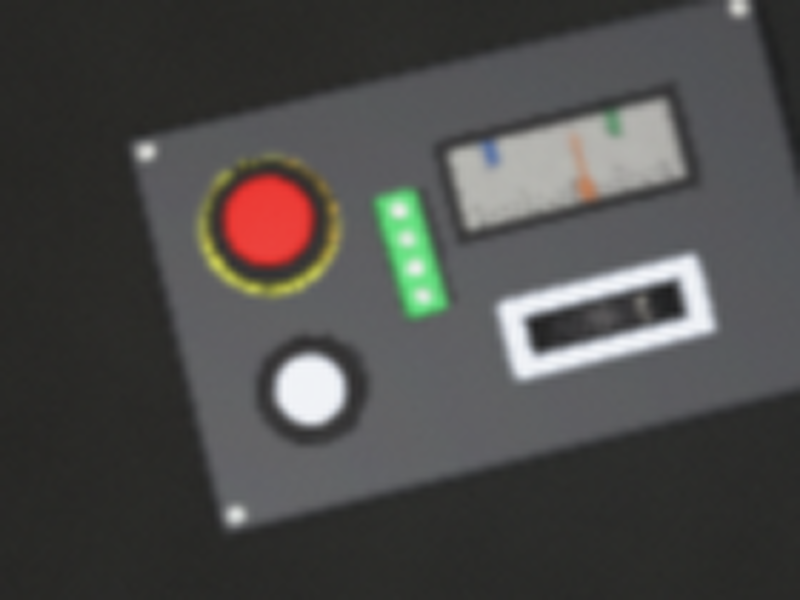

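View pics/scene0c.png

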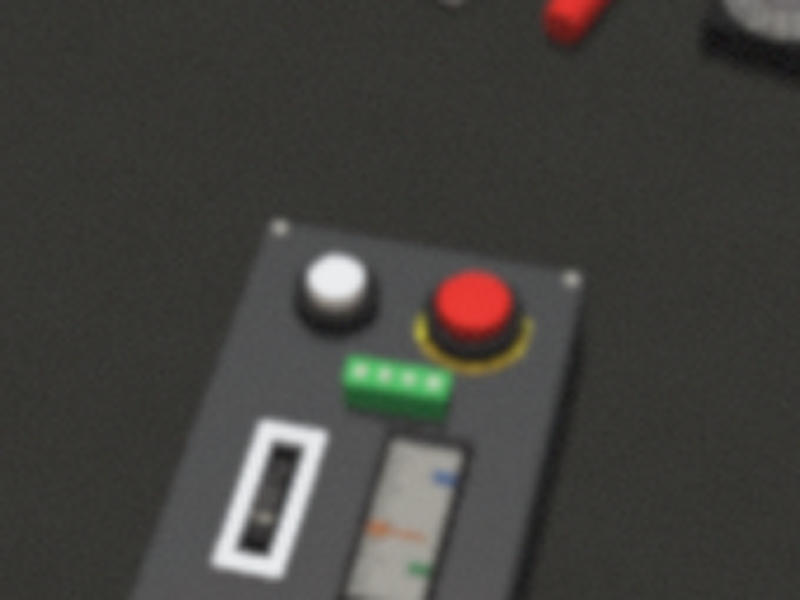

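Run:
```python
from h import *
np.set_printoptions(precision=4,suppress=True)
cal=manip.calibration('top')
f=lambda x,y:(200+(x+.5)/800*140-.5,130+(y+.5)/600*105-.5)
P={'white':(310,388,.073),'estop':(268,220,.073),'bezel':(606.7,316.5,.054),'window':(567,164,.056),'s1':(146,151,.05),'s2':(740,8,.05),'s3':(235,515,.05),'green':(613,122,.054),'ptip':(574,137,.054),'blue':(491,154,.054)}
W={k:atz(cal,f(a,b),z) for k,(a,b,z) in P.items()}
loc={'white':(-.035,.085),'estop':(.035,.085),'bezel':(-.035,-.04),'window':(.03,-.04)}
A=np.array([loc[k] for k in loc]);B=np.array([W[k][:2] for k in loc])
ca,cb=A.mean(0),B.mean(0);U,S,Vt=np.linalg.svd((A-ca).T@(B-cb));R=Vt.T@U.T
t=cb-R@ca;yaw=np.arctan2(R[1,0],R[0,0]);print('t',t,'yaw',yaw,np.degrees(yaw));print((B-(A@R.T+t))*1000)
for k in W: print(k,W[k],(R.T@(W[k][:2]-t))*1000)
# desired rotations relative to tool
Rt=np.array(manip.state()['ee_rot']);
print('tool x angle',np.arctan2(Rt[1,0],Rt[0,0]))
print(manip.calibration('wrist'))
o,r=ray(manip.calibration('wrist'),(256,192));print(o,r)
```

```text
t [ 0.5397 -0.0712] yaw 0.25371760897347 14.536948182330375
[[ 0.297   0.102 ]
 [-0.1386  0.1598]
 [ 0.1202 -0.4139]
 [-0.2785  0.152 ]]
white [0.4848 0.0024 0.073 ] [-34.687   85.0242]
estop [0.5521 0.0201 0.073 ] [34.9059 85.1895]
bezel [ 0.516  -0.1191  0.054 ] [-34.9876 -40.4308]
window [ 0.5785 -0.1022  0.056 ] [ 29.7686 -39.7829]
s1 [0.5826 0.0712 0.05  ] [ 77.1848 127.0812]
s2 [ 0.6461 -0.1754  0.05  ] [  76.8043 -127.6028]
s3 [0.4331 0.0326 0.05  ] [-77.1791 127.1729]
green [ 0.5965 -0.1215  0.054 ] [ 42.3654 -62.9434]
ptip [ 0.59   -0.1053  0.054 ] [ 40.1388 -45.6629]
blue [ 0.5825 -0.071   0.054 ] [ 41.4328 -10.577 ]
tool x angle -1.242911339241417
{'fx': 282.7334234022543, 'fy': 282.7334234022543, 'cx': 255.0371601777191, 'cy': 194.6252517762948, 'D': array([-0.0395,  0.    ,  0.    ,  0.    ,  0.    ]), 'rvec': array([-2.3452,  1.6814,  0.2552]), 'tvec': array([-0.5499, -0.0391,  0.3797])}
[ 0.2479 -0.4966  0.3742] [-0.2716 -0.0957 -0.9577]
```

```bash
cat >> h.py <<'E'
T=np.array([.5397,-.0712]); YAW=.2537
c,s=np.cos(YAW),np.sin(YAW); RC=np.array([[c,-s],[s,c]])
def c2w(x,y,z): return np.r_[RC@[x,y]+T,z]
def w2c(p): return np.r_[RC.T@(np.array(p[:2])-T),p[2]]
RD=np.column_stack([[s,-c,0],[0,0,-1],[c,s,0]])  # desired tool
def plan(x,y,z):
    st=manip.state();R=np.array(st['ee_rot']);p=np.array(st['eef_pos'])
    print('lin cm',R.T@(c2w(x,y,z)-p)*100,'rot',cv2.Rodrigues(R.T@RD)[0].ravel())
def stat():
    st=manip.state();R=np.array(st['ee_rot']);f=np.array(st['contact_force'])
    print('t',round(st['time_s'],2),'console mm',(w2c(st['eef_pos'])*1000).round(2),'Fc',np.r_[RC.T@f[:2],f[2]].round(2),'gap',round(st['finger_gap'],4),'roterr',cv2.Rodrigues(R.T@RD)[0].ravel().round(4))
E
python3 -c "
from h import *
np.set_printoptions(precision=4,suppress=True)
stat();plan(-.035,-.04,.16)"
```

```text
t 1.0 console mm [-463.8  -344.11  231.32] Fc [ 0.16 -0.61  0.01] gap 0.0851 roterr [0.     0.0742 0.    ]
lin cm [-27.1497   7.1297  45.0166] rot [0.     0.0742 0.    ]
```

```bash
python3 -m inch '{"rotation":[[0,0.0742,0],[0,0.0742,0],[0,0.0742,0],[0,0.0742,0],[0,0.0742,0],[0,0.0742,0],[0,0.0742,0],[0,0.0742,0],[0,0.0742,0],[0,0.0742,0],[0,0.0742,0],[0,0.0742,0],[0,0.0742,0],[0,0.0742,0],[0,0.0742,0],[0,0.0742,0],[0,0.0742,0],[0,0.0742,0],[0,0.0742,0],[0,0.0742,0]],"linear":[[-27.15,0,45.02],[-27.15,0,45.02],[-27.15,0,45.02],[-27.15,0,45.02],[-27.15,0,45.02],[-27.15,0,45.02],[-27.15,0,45.02],[-27.15,0,45.02],[-27.15,0,45.02],[-27.15,0,45.02],[-27.15,0,45.02],[-27.15,0,45.02],[-27.15,0,45.02],[-27.15,0,45.02],[-27.15,0,45.02],[-27.15,7.13,45.02],[-27.15,7.13,45.02],[-27.15,7.13,45.02],[-27.15,7.13,45.02],[-27.15,7.13,45.02]],"grip":[0,0,0,0,0,0,0,0,0,0,0,0,0,0,0,0,0,0,0,0]}' 20
python3 - <<'E'
from h import *
np.set_printoptions(precision=4,suppress=True)
stat();plan(-.035,-.04,.075)
p,d,cal=snap('wrist','w1.png')
for q in ['pointer_tip','green_flag','blue_flag','enter_top','estop_top','bezel_top','thumbwheel','terminal']:
    for m in manip.search_frame('wrist',q)[:2]:
        u,v=m['at']; dd=d[int(v),int(u)]; z=.054
        print(q,round(m['p'],2),m['at'],w2c(atz(cal,(u,v),z))*1000,w2c(atd(cal,(u,v),dd))*1000)
E
```

```text
time_s: 2.67
eef_pos: [0.5166, -0.1202, 0.1617]
ee_rot: [[0.249, 0.002, 0.969], [-0.969, -0.001, 0.249], [0.002, -1.0, 0.002]]
contact_force: [0.8, -0.4, 0.1]
finger_gap: -0.0003
t 2.67 console mm [-34.66 -41.6  161.68] Fc [ 0.66 -0.54  0.08] gap -0.0003 roterr [-0.002  -0.0022  0.0017]
lin cm [-0.1743  8.6678 -0.0519] rot [-0.002  -0.0022  0.0017]
enter_top 0.73 [112.6, 198.4] [-40.6942  92.2999  54.    ] [-34.9996  82.8441  71.719 ]
estop_top 0.83 [99.5, 116.1] [34.2156 92.8219 54.    ] [34.6388 82.79   72.7253]
estop_top 0.22 [211.8, 142.1] [11.002  -3.8263 54.    ] [11.4455 -4.4049 57.8506]
bezel_top 0.6 [209.5, 139.3] [13.4503 -1.9182 54.    ] [14.0046 -2.7482 59.258 ]
thumbwheel 0.58 [255.3, 194.0] [-36.8715 -41.9398  54.    ] [-34.1821 -41.9243  62.785 ]
terminal 0.62 [432.4, 290.8] [-145.1858 -229.9199   54.    ] [ 39.8814 -41.4951 304.7153]
terminal 0.58 [168.3, 147.0] [ 6.9573 34.9967 54.    ] [ 8.9843 30.2876 69.4349]
```

View pics/w1.png

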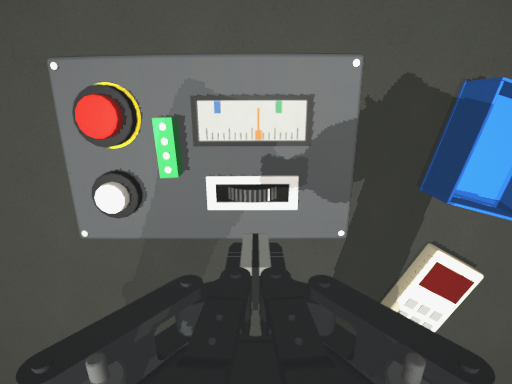

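```bash
cat >> h.py <<'E'
def flags(fn,z=.054):
    a=np.load('pics/'+fn+'.npz'); p=a['p'].astype(int); cal={k:a[k] for k in ['fx','fy','cx','cy','D','rvec','tvec']}
    for k in ('fx','fy','cx','cy'): cal[k]=float(cal[k])
    r,g,b=p[...,0],p[...,1],p[...,2]
    M={'orange':(r>g+50)&(g>b+20)&(r>150),'green':(g>r+35)&(g>b+15),'blue':(b>r+60)&(b>g+30)}
    out={}
    vv,uu=np.mgrid[:384,:512]
    for k,m in M.items():
        pts=np.array([w2c(atz(cal,(u,v),z)) for u,v in zip(uu[m],vv[m])])
        if len(pts)==0: print(k,'none');continue
        o=(pts[:,0]>.015)&(pts[:,0]<.047)&(abs(pts[:,1]+.04)<.046)
        if k=='orange': o&=pts[:,0]>.026
        q=pts[o]; 
        if len(q): out[k]=q[:,1].mean()*1000; print(k,o.sum(),(q.mean(0)*1000).round(2),'xr',(q[:,0].min()*1000).round(1),(q[:,0].max()*1000).round(1),'yr',(q[:,1].min()*1000).round(1),(q[:,1].max()*1000).round(1))
    if 'orange' in out and 'green' in out: print('pointer-green mm',out['orange']-out['green'])
E
python3 -c "
from h import *
flags('w1.png')
im=cv2.imread('pics/w1.png');cv2.imwrite('pics/w1c.png',cv2.resize(im[80:220,180:330],(750,600),interpolation=cv2.INTER_CUBIC))
cv2.imwrite('pics/w1d.png',cv2.resize(im[220:320,190:320],(780,600),interpolation=cv2.INTER_CUBIC))"
```

```text
orange 17 [ 33.02 -44.46  54.  ] xr 26.3 39.6 yr -44.5 -44.5
green 72 [ 40.82 -61.89  54.  ] xr 36.3 45.3 yr -64.1 -59.7
blue 68 [41.12 -9.25 54.  ] xr 36.5 45.5 yr -11.5 -7.0
pointer-green mm 17.427391621422515
```

View pics/w1c.png

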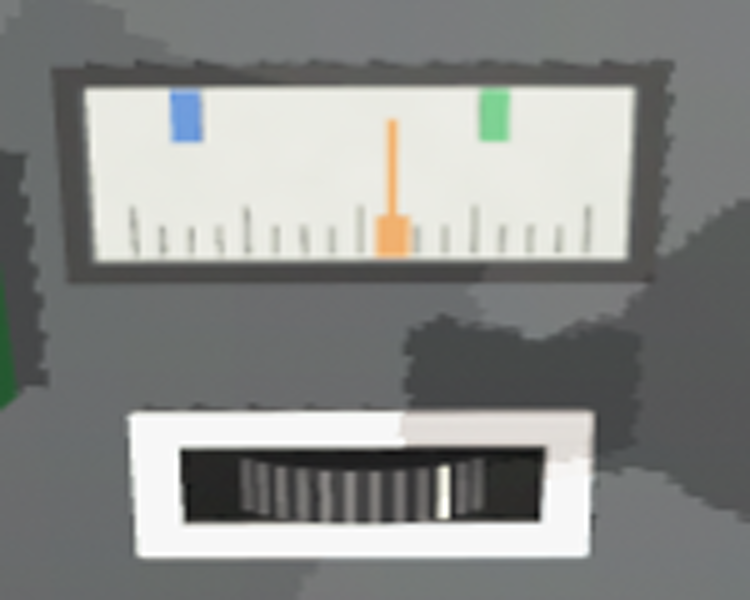

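View pics/w1d.png

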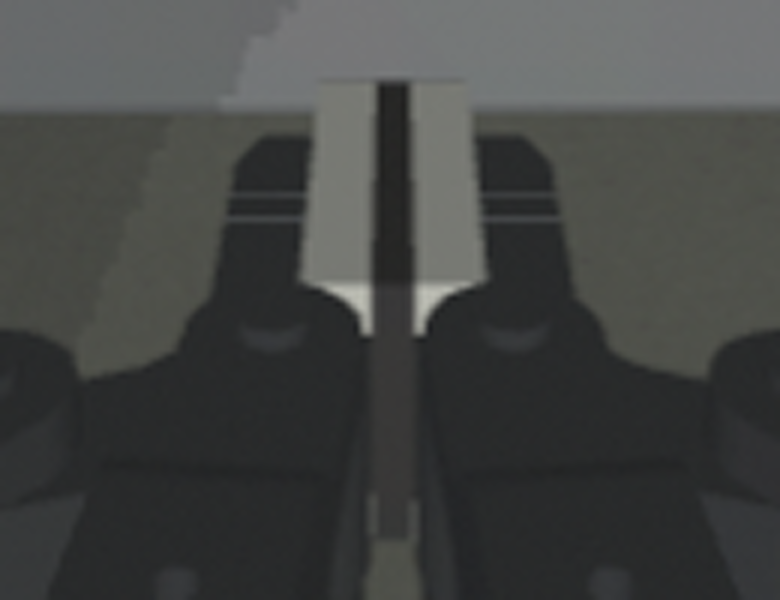

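```bash
python3 -m inch '{"rotation":[[0,0,0],[0,0,0],[0,0,0],[0,0,0],[0,0,0],[0,0,0],[0,0,0],[0,0,0]],"linear":[[-0.6,2.5,0],[-0.6,5,0],[-0.6,7,0],[-0.6,8.2,0],[-0.6,8.8,0],[-0.6,9.0,0],[-0.6,9.0,0],[-0.6,9.0,0]],"grip":[0,0,0,0,0,0,0,0]}'
python3 - <<'E'
from h import *
np.set_printoptions(precision=4,suppress=True)
stat();plan(-.035,-.034,.069)
E
```

```text
time_s: 3.78
eef_pos: [0.5153, -0.113, 0.0709]
ee_rot: [[0.251, 0.002, 0.968], [-0.968, -0.0, 0.251], [0.001, -1.0, 0.002]]
contact_force: [-0.2, 0.3, 1.0]
finger_gap: 0.0001
t 3.78 console mm [-34.12 -34.35  70.91] Fc [-0.16  0.31  1.03] gap 0.0001 roterr [-0.0017 -0.0001  0.0008]
lin cm [-0.035   0.1904 -0.0883] rot [-0.0017 -0.0001  0.0008]
```

```bash
for i in 1 2 3; do python3 -m inch '{"rotation":[[0,0,0],[0,0,0]],"linear":[[0,0,0],[0,0,0]],"grip":[0,0]}' >/dev/null; python3 -c "
from h import *
stat()"; done; python3 -m inch '{"rotation":[[0,0,0],[0,0,0],[0,0,0],[0,0,0]],"linear":[[0,0.05,0],[0,0.1,0],[0,0.1,0],[0,0.1,0]],"grip":[0,0,0,0]}' >/dev/null; python3 -c "
from h import *
stat()"
```

```text
t 3.95 console mm [-34.16 -34.37  71.02] Fc [ 0.05 -0.14 -0.85] gap -0.0002 roterr [-0.0019 -0.      0.0011]
t 4.12 console mm [-34.69 -34.17  70.46] Fc [-0.3   0.37  0.56] gap 0.0001 roterr [-0.0008 -0.0001  0.0005]
t 4.28 console mm [-34.92 -34.05  70.1 ] Fc [-0.49  1.15 -0.18] gap 0.0003 roterr [-0.0001 -0.      0.0001]
t 4.62 console mm [-35.03 -33.98  68.9 ] Fc [-0.46  0.29 -0.42] gap 0.0003 roterr [ 0.0002 -0.0001 -0.0001]
```

```bash
python3 -m inch '{"rotation":[[0,0,0],[0,0,0],[0,0,0],[0,0,0],[0,0,0],[0,0,0]],"linear":[[0,0.08,0],[0,0.16,0],[0,0.25,0],[0,0.3,0],[0,0.3,0],[0,0.3,0]],"grip":[0,0,0,0,0,0]}' >/dev/null; python3 -c "
from h import *
stat()"
```

```text
t 5.12 console mm [-35.05 -33.99  65.9 ] Fc [ 0.05  0.13 -0.13] gap -0.0001 roterr [ 0.0002  0.     -0.0001]
```

```bash
for i in 1 2; do python3 -m inch '{"rotation":[[0,0,0],[0,0,0],[0,0,0],[0,0,0]],"linear":[[0,0.04,0],[0,0.08,0],[0,0.08,0],[0,0.08,0]],"grip":[0,0,0,0]}' >/dev/null; python3 -c "
from h import *
stat()"; done
```

```text
t 5.45 console mm [-34.97 -34.    65.17] Fc [ 0.21 -0.46  0.57] gap -0.0004 roterr [0.0001 0.     0.    ]
t 5.78 console mm [-34.98 -34.01  64.37] Fc [-0.38 -0.33 -0.11] gap -0.0002 roterr [ 0.0001 -0.0001  0.    ]
```

```bash
for i in 1 2; do python3 -m inch '{"rotation":[[0,0,0],[0,0,0],[0,0,0],[0,0,0]],"linear":[[0,0.04,0],[0,0.08,0],[0,0.08,0],[0,0.08,0]],"grip":[0,0,0,0]}' >/dev/null; python3 -c "
from h import *
stat()"; done
```

```text
t 6.12 console mm [-35.03 -34.01  63.53] Fc [-0.53  0.29 -0.51] gap 0.0 roterr [ 0.0002 -0.     -0.    ]
t 6.45 console mm [-34.97 -33.99  62.75] Fc [-0.02 -0.28  0.17] gap -0.0002 roterr [ 0.0001 -0.     -0.    ]
```

```bash
for i in 1 2; do python3 -m inch '{"rotation":[[0,0,0],[0,0,0],[0,0,0],[0,0,0]],"linear":[[0,0.04,0],[0,0.08,0],[0,0.08,0],[0,0.08,0]],"grip":[0,0,0,0]}' >/dev/null; python3 -c "
from h import *
stat()"; done
```

```text
t 6.78 console mm [-34.9  -34.06  62.2 ] Fc [-1.92 -0.45  1.99] gap -0.0003 roterr [-0.0001  0.      0.0002]
t 7.12 console mm [-34.82 -34.11  61.56] Fc [-1.56  0.78  4.1 ] gap 0.0002 roterr [-0.0003 -0.      0.0004]
```

```bash
python3 -m inch '{"rotation":[[0,0,0],[0,0,0],[0,0,0],[0,0,0]],"linear":[[0,0.03,0],[0,0.03,0],[0,0.03,0],[0,0.03,0]],"grip":[0,0,0,0]}' >/dev/null; python3 -c "
from h import *
stat()"; python3 -m inch '{"rotation":[[0,0,0],[0,0,0],[0,0,0],[0,0,0]],"linear":[[0,0,0],[0,0,0],[0,0,0],[0,0,0]],"grip":[0,0,0,0]}' >/dev/null; python3 -c "
from h import *
stat()"
```

```text
t 7.45 console mm [-34.82 -34.15  61.32] Fc [-1.97  0.69  5.58] gap 0.0 roterr [-0.0003 -0.0001  0.0004]
t 7.78 console mm [-34.83 -34.16  61.31] Fc [-0.63  0.15  5.33] gap 0.0003 roterr [-0.0003 -0.0001  0.0004]
```

```bash
python3 -m inch '{"rotation":[[0,0,0],[0,0,0],[0,0,0],[0,0,0],[0,0,0],[0,0,0],[0,0,0]],"linear":[[0,0.06,0],[0,0.06,0],[0,0.06,0],[0.15,0.06,0],[0.3,0.06,0],[0.45,0.06,0],[0.6,0.06,0]],"grip":[0,0,0,0,0,0,0]}' >/dev/null
python3 - <<'E'
from h import *
stat(); snap('wrist','w2.png'); flags('w2.png'); stat()
E
```

```text
t 8.37 console mm [-34.76 -38.42  60.83] Fc [-1.8   3.45  7.08] gap 0.0002 roterr [ 0.0002  0.0009 -0.0019]
orange 77 [ 32.44 -45.58  54.  ] xr 26.1 39.6 yr -46.1 -45.0
green 211 [ 40.68 -61.98  54.  ] xr 35.7 45.4 yr -64.6 -59.5
blue 193 [40.62 -9.37 54.  ] xr 36.2 45.0 yr -11.9 -6.8
pointer-green mm 16.398303296012173
t 8.42 console mm [-34.78 -38.87  60.86] Fc [-2.93  2.32  7.65] gap 0.0002 roterr [ 0.0001  0.0005 -0.0016]
```

View pics/w2.png

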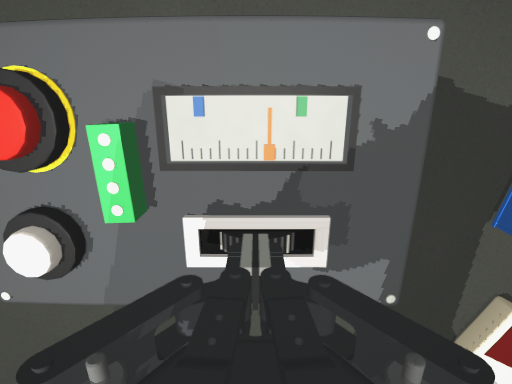

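```bash
python3 -m inch '{"rotation":[[0,0,0],[0,0,0],[0,0,0],[0,0,0],[0,0,0],[0,0,0]],"linear":[[0.18,0.01,0],[0.36,0.01,0],[0.54,0.01,0],[0.72,0.01,0],[0.9,0.01,0],[0.9,0.01,0]],"grip":[0,0,0,0,0,0]}' >/dev/null
python3 - <<'E'
from h import *
stat(); snap('wrist','w3.png'); flags('w3.png')
E
```

```text
t 8.92 console mm [-34.72 -48.3   60.75] Fc [-2.39  2.9   6.87] gap 0.0002 roterr [-0.0002  0.0002 -0.001 ]
orange 84 [ 32.92 -49.29  54.  ] xr 26.1 39.6 yr -49.8 -48.8
green 209 [ 40.58 -61.71  54.  ] xr 35.7 45.4 yr -64.1 -59.3
blue 210 [40.63 -9.22 54.  ] xr 35.8 45.2 yr -12.0 -6.5
pointer-green mm 12.422424566349122
```

```bash
python3 -m inch '{"rotation":[[0,0,0],[0,0,0],[0,0,0],[0,0,0],[0,0,0],[0,0,0],[0,0,0],[0,0,0],[0,0,0],[0,0,0],[0,0,0],[0,0,0]],"linear":[[0,-0.4,0],[0,-0.6,0],[-0.6,-0.6,0],[-1.3,-0.6,0],[-1.9,-0.6,0],[-1.9,-0.6,0],[-1.9,-0.4,0],[-1.9,-0.2,0],[-1.9,-0.1,0],[-1.9,-0.05,0],[-1.9,-0.02,0],[-1.9,0,0]],"grip":[0,0,0,0,0,0,0,0,0,0,0,0]}' >/dev/null; python3 -c "
from h import *
stat(); snap('wrist','w4.png'); flags('w4.png')"
```

```text
t 9.97 console mm [-34.72 -30.26  60.92] Fc [-1.48 -0.    6.41] gap 0.0004 roterr [-0.0004 -0.0005  0.0004]
orange 89 [ 32.8  -49.17  54.  ] xr 26.1 39.6 yr -50.0 -48.3
green 219 [ 40.66 -61.84  54.  ] xr 35.7 45.5 yr -64.6 -59.1
blue 195 [40.52 -9.26 54.  ] xr 35.7 45.1 yr -11.7 -6.8
pointer-green mm 12.673245371867402
```

```bash
python3 -m inch '{"rotation":[[0,0,0],[0,0,0],[0,0,0],[0,0,0],[0,0,0],[0,0,0]],"linear":[[0.16,0.02,0],[0.33,0.02,0],[0.5,0.02,0],[0.67,0.02,0],[0.84,0.02,0],[1.0,0.02,0]],"grip":[0,0,0,0,0,0]}' >/dev/null; python3 -c "
from h import *
stat()"; python3 -m inch '{"rotation":[[0,0,0],[0,0,0],[0,0,0],[0,0,0],[0,0,0],[0,0,0]],"linear":[[0.16,0,0],[0.33,0,0],[0.5,0,0],[0.67,0,0],[0.85,0,0],[0.85,0,0]],"grip":[0,0,0,0,0,0]}' >/dev/null; python3 -c "
from h import *
stat(); snap('wrist','w5.png'); flags('w5.png')"
```

```text
t 10.52 console mm [-34.72 -39.02  60.87] Fc [-1.55  3.02  8.31] gap -0.0 roterr [-0.      0.0002 -0.0013]
t 11.02 console mm [-34.68 -48.32  60.84] Fc [-1.21  1.76  6.76] gap -0.0001 roterr [-0.0004 -0.0004 -0.0005]
orange 84 [ 32.95 -55.55  54.  ] xr 26.1 39.7 yr -56.2 -55.0
green 208 [ 40.63 -61.81  54.  ] xr 35.7 45.5 yr -64.2 -59.4
blue 210 [40.69 -9.26 54.  ] xr 35.9 45.2 yr -12.1 -6.5
pointer-green mm 6.251015278812453
```

```bash
python3 -m inch '{"rotation":[[0,0,0],[0,0,0],[0,0,0],[0,0,0],[0,0,0],[0,0,0],[0,0,0],[0,0,0],[0,0,0],[0,0,0],[0,0,0],[0,0,0]],"linear":[[0,-0.4,0],[0,-0.6,0],[-0.6,-0.6,0],[-1.3,-0.6,0],[-1.85,-0.6,0],[-1.85,-0.6,0],[-1.85,-0.4,0],[-1.85,-0.2,0],[-1.85,-0.1,0],[-1.85,-0.05,0],[-1.85,-0.02,0],[-1.85,0,0]],"grip":[0,0,0,0,0,0,0,0,0,0,0,0]}' >/dev/null; python3 -c "
from h import *
stat()"
python3 -m inch '{"rotation":[[0,0,0],[0,0,0],[0,0,0],[0,0,0],[0,0,0],[0,0,0]],"linear":[[0.16,0,0],[0.33,0,0],[0.5,0,0],[0.67,0,0],[0.84,0,0],[1.0,0,0]],"grip":[0,0,0,0,0,0]}' >/dev/null; python3 -c "
from h import *
stat(); snap('wrist','w6.png'); flags('w6.png')"
```

```text
t 12.07 console mm [-34.74 -30.22  60.77] Fc [-1.58  0.95  7.06] gap 0.0002 roterr [-0.0003 -0.0004  0.0003]
t 12.57 console mm [-34.71 -39.01  60.9 ] Fc [-1.89  2.95  7.5 ] gap -0.0001 roterr [-0.      0.0002 -0.0013]
orange 86 [ 32.65 -58.51  54.  ] xr 26.1 39.7 yr -59.3 -57.7
green 208 [ 40.68 -62.04  54.  ] xr 35.7 45.5 yr -64.5 -59.6
blue 202 [40.47 -9.38 54.  ] xr 35.8 45.1 yr -12.0 -6.8
pointer-green mm 3.5309195477833555
```

```bash
python3 -m inch '{"rotation":[[0,0,0],[0,0,0],[0,0,0],[0,0,0],[0,0,0],[0,0,0]],"linear":[[0.16,0,0],[0.33,0,0],[0.5,0,0],[0.67,0,0],[0.84,0,0],[0.84,0,0]],"grip":[0,0,0,0,0,0]}' >/dev/null; python3 -c "
from h import *
stat(); snap('wrist','w7.png'); flags('w7.png')"
python3 -m inch '{"rotation":[[0,0,0],[0,0,0],[0,0,0]],"linear":[[0,0,0],[0,0,0],[0,0,0]],"grip":[0,0,0]}' >/dev/null; python3 -c "
from h import *
stat(); snap('wrist','w8.png'); flags('w8.png')"
```

```text
t 13.12 console mm [-34.7  -48.21  60.86] Fc [-1.88  0.94  6.46] gap 0.0002 roterr [-0.0004 -0.0004 -0.0005]
orange 54 [ 30.46 -61.67  54.  ] xr 26.1 34.7 yr -62.3 -61.1
green 205 [ 40.71 -61.69  54.  ] xr 35.7 45.5 yr -64.1 -59.3
blue 208 [40.73 -9.23 54.  ] xr 35.9 45.2 yr -12.2 -6.6
pointer-green mm 0.021826808890082816
t 13.42 console mm [-34.66 -48.1   60.87] Fc [-0.86  2.42  7.12] gap 0.0001 roterr [-0.0004 -0.0001 -0.0003]
orange 54 [ 30.53 -61.76  54.  ] xr 26.1 34.7 yr -62.6 -60.9
green 206 [ 40.74 -61.68  54.  ] xr 35.7 45.5 yr -64.3 -59.2
blue 206 [40.69 -9.15 54.  ] xr 35.9 45.2 yr -11.8 -6.6
pointer-green mm -0.08546654393251174
```

Aligned. Lift straight off, and look again.

```bash
python3 -m inch '{"rotation":[[0,0,0],[0,0,0],[0,0,0],[0,0,0],[0,0,0],[0,0,0],[0,0,0],[0,0,0],[0,0,0],[0,0,0]],"linear":[[0,-0.4,0],[0,-1.0,0],[0,-2.0,0],[0,-4.0,0],[0,-4,0],[0,-4,0],[0,-4,0],[0,-4,0],[0,-4,0],[0,-4,0]],"grip":[0,0,0,0,0,0,0,0,0,0]}' >/dev/null
python3 - <<'E'
from h import *
np.set_printoptions(precision=4,suppress=True)
stat(); p,d,cal=snap('wrist','w9.png'); flags('w9.png')
for m in manip.search_frame('wrist','enter_top')[:2]:
    u,v=m['at']; dd=d[int(v),int(u)]; print(m['p'],m['at'],w2c(atd(cal,(u,v),dd))*1000,w2c(atz(cal,(u,v),.0725))*1000)
plan(-.035,.085,.1)
E
```

```text
t 14.3 console mm [-35.51 -48.19  99.25] Fc [ 0.16 -0.48 -0.46] gap 0.0002 roterr [ 0.0014 -0.0001 -0.0007]
orange 32 [ 30.31 -61.97  54.  ] xr 26.1 35.0 yr -62.4 -61.1
green 127 [ 40.68 -61.84  54.  ] xr 35.6 45.4 yr -64.2 -59.5
blue 123 [40.64 -9.27 54.  ] xr 36.3 44.9 yr -11.9 -6.7
pointer-green mm -0.13155489202362247
0.65 [60.8, 225.7] [-34.7344  80.5473  73.0397] [-34.9715  80.9589  72.5   ]
0.52 [493.8, 177.3] [ -12.0921 -236.1939   31.6209] [  -2.0692 -199.6851   72.5   ]
lin cm [-13.3251  -0.0432   0.029 ] rot [ 0.0009  0.     -0.0005]
```

View pics/w9.png

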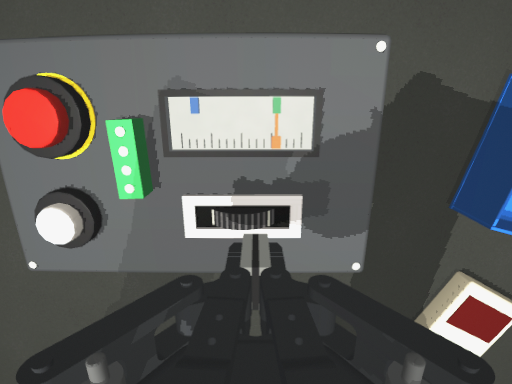

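```bash
python3 -m inch '{"rotation":[[0,0,0],[0,0,0],[0,0,0],[0,0,0],[0,0,0],[0,0,0],[0,0,0],[0,0,0],[0,0,0],[0,0,0],[0,0,0],[0,0,0],[0,0,0],[0,0,0]],"linear":[[-2,0,0],[-4.5,0,0],[-7.5,0,0],[-10.5,0,0],[-12.5,0,0],[-13.33,0,0],[-13.33,0,0],[-13.33,0,0],[-13.33,0,0],[-13.33,0.8,0],[-13.33,1.6,0],[-13.33,2.0,0],[-13.33,2.0,0],[-13.33,2.0,0]],"grip":[0,0,0,0,0,0,0,0,0,0,0,0,0,0]}' >/dev/null
python3 - <<'E'
from h import *
np.set_printoptions(precision=4,suppress=True)
stat(); p,d,cal=snap('wrist','w10.png'); flags('w10.png')
E
```

```text
t 15.57 console mm [-35.53  84.68  79.24] Fc [ 0.37 -1.21  0.64] gap 0.0002 roterr [ 0.0015 -0.0006 -0.0004]
orange 52 [ 30.73 -61.79  54.  ] xr 26.2 35.0 yr -62.9 -60.7
green 225 [ 40.45 -61.42  54.  ] xr 35.5 45.3 yr -65.4 -57.3
blue 167 [40.6  -9.62 54.  ] xr 35.8 45.3 yr -12.3 -6.9
pointer-green mm -0.36716737321437876
```

View pics/w10.png

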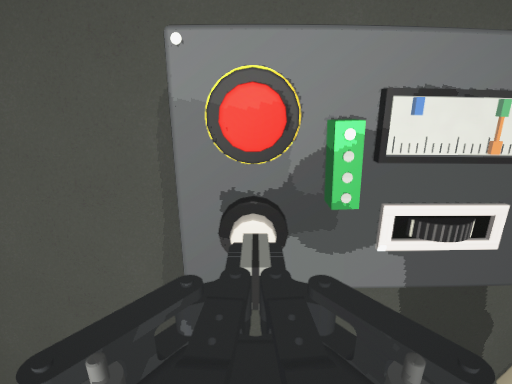

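```bash
python3 -m inch '{"rotation":[[0,0,0],[0,0,0],[0,0,0],[0,0,0],[0,0,0],[0,0,0],[0,0,0]],"linear":[[0,0.3,0],[0,0.6,0],[0,0.8,0],[0,1.0,0],[0,1.2,0],[0,1.2,0],[0,1.2,0]],"grip":[0,0,0,0,0,0,0]}' >/dev/null; python3 -c "
from h import *
stat()"; python3 -m inch '{"rotation":[[0,0,0],[0,0,0],[0,0,0],[0,0,0]],"linear":[[0,0.1,0],[0,0.1,0],[0,0.1,0],[0,0.1,0]],"grip":[0,0,0,0]}' >/dev/null; python3 -c "
from h import *
stat()"
```

```text
t 16.2 console mm [-34.89  84.91  68.23] Fc [-1.54 -0.12  3.17] gap -0.0006 roterr [-0.0001  0.0001  0.0001]
t 16.53 console mm [-34.9   84.9   67.13] Fc [-1.35  0.27  4.06] gap 0.0 roterr [-0.0001 -0.      0.0001]
```

```bash
for i in 1 2 3; do python3 -m inch '{"rotation":[[0,0,0],[0,0,0],[0,0,0],[0,0,0]],"linear":[[0,0.07,0],[0,0.07,0],[0,0.07,0],[0,0.07,0]],"grip":[0,0,0,0]}' >/dev/null; python3 -c "
from h import *
stat()"; done
```

```text
t 16.87 console mm [-34.89  84.9   66.35] Fc [-1.14  0.25  4.18] gap 0.0 roterr [-0.0001 -0.      0.    ]
t 17.2 console mm [-34.86  84.89  66.09] Fc [-2.17  0.64  7.73] gap -0.0 roterr [-0.0001 -0.0001  0.0002]
t 17.53 console mm [-34.87  84.91  66.  ] Fc [-2.41  1.5  12.11] gap -0.0002 roterr [-0.0001 -0.      0.0005]
```

```bash
python3 -m inch '{"rotation":[[0,0,0],[0,0,0],[0,0,0],[0,0,0],[0,0,0],[0,0,0],[0,0,0],[0,0,0],[0,0,0],[0,0,0],[0,0,0],[0,0,0]],"linear":[[0,0,0],[0,-0.5,0],[0,-1.5,0],[0,-3,0],[0,-5,0],[0,-7,0],[0,-8,0],[0,-8,0],[0,-8,0],[0,-8,0],[0,-8,0],[0,-8,0]],"grip":[0,0,0,0,0,0,0,0,0,0,0,0]}' >/dev/null
python3 - <<'E'
from h import *
np.set_printoptions(precision=4,suppress=True)
stat(); p,d,cal=snap('wrist','w11.png'); flags('w11.png')
for q in ['enter_top','estop_top']:
  for m in manip.search_frame('wrist',q)[:1]:
    u,v=m['at']; dd=d[int(v),int(u)]; print(q,m['p'],m['at'],w2c(atd(cal,(u,v),dd))*1000)
E
```

```text
t 18.53 console mm [-35.87  85.07 143.65] Fc [-0.19  0.19 -0.18] gap -0.0001 roterr [ 0.0025  0.     -0.0008]
orange 28 [ 30.52 -61.61  54.  ] xr 26.5 34.4 yr -62.7 -60.6
green 105 [ 40.53 -61.55  54.  ] xr 35.9 45.2 yr -64.8 -58.1
blue 88 [40.64 -9.46 54.  ] xr 36.1 45.3 yr -12.1 -6.8
pointer-green mm -0.060745674499017355
estop_top 0.6 [252.7, 113.3] [34.4178 86.8096 73.1073]
```

View pics/w11.png

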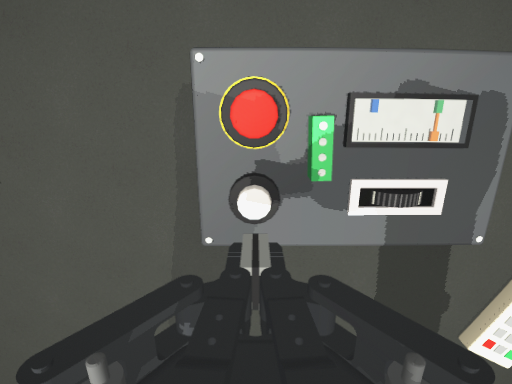

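Run:
```python
from h import *
a=np.load('pics/w11.png.npz'); cal={k:(float(a[k]) if a[k].ndim==0 else a[k]) for k in ['fx','fy','cx','cy','D','rvec','tvec']}
print(w2c(atd(cal,(254,202),a['d'][202,254]))*1000)
print(manip.hand_in())
```

```text
[-33.83879685  86.01022697  72.74867838]
the job is handed in; nothing more can be done
None
```

I rolled the thumbwheel until the orange pointer lined up with the green flag, took the finger off, pressed the white button fully down, let it come up, and handed the job in. It took about 18.5 s of the 72 s. The hand-in gives no verdict.

- **Wheel:** I felt the crown at about z = 62 mm. I rolled it towards console −y in three strokes at roughly 7–8 N downwards. The highest force I read on the wheel was about 9 N against the 14 N limit; I read it at the ends of moves, not continuously.
- **Pointer:** with the finger off the wheel, it stood 0.13 mm from the green flag's middle. After the button press it was 0.06 mm off. A reading between those two gave 0.37 mm, with part of the green terminal block or flag edge likely skewing it; all are within the 2.5 mm allowed.
- **White button:** the fingertip went from about 72.7 mm down to a hard stop at 66.0 mm, with 12 N at the stop. Afterwards the top measured 72.7 mm, so it is up again. On the last picture the detector did not report the white button, so I took that height from the depth image at its pixel.
- **Red button:** its top reads 73.1 mm, unchanged, so it was not pressed.
- **Loose things:** the terminal block was not touched, and the finger passed well clear of the others. I did not re-measure their positions.
- **Arm:** at hand-in the tool was about 70 mm above the button, with no contact force on it.

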